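# Feed a cover plate on to the pile and square the pile

## Robot

A 6-joint arm with a two-finger parallel gripper is mounted at the origin on a cart in front of the work surface, level with it; the furniture and walls round the work are solid. World frame = base frame: x ahead of the robot, y to its left, z up, the work surface at z = 0. Lengths are in mm, angles in rad, forces in N, time in s.
With the tool pointing down it reaches from about 300 to 750 mm from the base axis. Payload 8.5 kg.
Tool frame: the origin (TCP) lies between the finger pads; the fingertips stand ctrl.tcp_to_tips ahead of it and the grasp point (between the pads) lies 2 mm behind it (ctrl.tcp_to_tips is the distance from the TCP to the fingertips, in mm); z points along the fingers, y is the line along which they close (so a half turn about z gives the same grasp; the last joint's range is limited). The gripper opens to 88 mm and grips with 3 to 60 N. Pads are 18 mm wide; open, the fingers measure 123 mm over their backs; the gripper's body (75 mm by 187 mm) begins 45 mm behind the grasp point.
Start: joints at [1.05, 0.381, 1.297, -0, 1.464, -0.215], TCP at [165.572, 524.468, 255.748] pointing down, gripper open.
Joint ranges: [-3.11, 3.11], [-0.89, 2.33], [0.22, 2.48], [-1.42, 4.56], [0.17, 2.85], [-2.88, 2.88]. Speed limits (rad/s): [2.39, 2.39, 3.14, 3.14, 3.14, 3.14].

## Interface

Orientations are given as a rotation vector (axis times angle).
In Python, from bench import ctrl gives the robot as it stands.
- The arm moves only by the tool send_rows, never from a script. Its argument "rows" is a list that holds one entry, the list of rows, each a list of 7 numbers: the shift along the world's x, y, z in m, then the turn, a rotation vector about the world's x, y, z in degrees, then the closure in counts, from 0 (fully open) to 255 (shut). A call has 1 to 20 rows; each row shifts and turns the commanded pose from where the row before left it; what a row does not reach is not made up. A row lasts 1/10 s, in which the tool goes at most 50 mm and 8.59 degrees, less where a joint would pass 70% of its speed; a pose out of reach is approached as far as the arm can. A call with a gripper value outside its range is refused whole. The fingers move at their own pace and stop on an object; the grip force is fixed at half the most. Time passes only in rows, so rows that do not move let the fingers close. It gives the time, the measured TCP pose, the force, the opening and the grip force at its end, in the units of the state.
- ctrl.get_state(): the state, without advancing time (a new reading comes with each control period).
- ctrl.grab_frame(name): name is "side" or "top" or "wrist"; returns (picture, depth): 420x560x3 uint8, blue, green, red; 420x560 float32, mm along the optical axis (not along the pixel's ray), 0 where there is no reading.
- ctrl.camera_info(name): a dict with "fx", "fy", "cx", "cy" (pixels), "extrinsics" (4x4, takes a point from camera to world coordinates). Camera axes: x right, y up, looking along -z (the intrinsics and any distortion apply to the point x, -y, -z); pixel columns grow to the right and rows downward; lengths in mm; the calibration is good to about 2 mm. The wrist camera is an equidistant fisheye: a pixel r from the principal point sees the ray r / f radians off the axis. A picture is of the moment at which its call begins: read the wrist's pose just before it. camera_info takes no time and is no camera call; for the wrist camera it gives the pose at the moment of the call.
- ctrl.sign_off(): hands the job in; it is judged then, once.
Trained networks look in the newest picture that a camera, given by its name, has taken for a name from the list of things; names that differ only in an ending like _2 or _b are one class to them, and where a whole thing is asked for, a point or a joint stands for the part that bears it (a point fixed in the world has none). Each returns a list of dicts, best first, with "score" (0 to 1); they miss things now and then, are a little off and sometimes report something else, mostly with a low value. They report only what shows in the picture. A call takes as long as a camera call. They do not tell look-alikes from the thing itself.
- ctrl.spot_in(camera, thing): "position" ([x, y, z] in mm, in world coordinates, good to about 4 mm: the middle of the surface that is visible of it).
- ctrl.silhouettes(camera, thing): "region" (420x560 bool, what is visible of it).
The state is a dict: "time": time; "joint_positions": joint angles; "joint_velocities": joint speeds; "effort": joint torques, N m; "position": TCP position; "tool_rot": TCP orientation; "ft_force": force on the tool from outside, world axes, zero at the start; "moment": the same for the moment, N m; "finger_gap": finger opening in mm; "grasp_force": force on a finger pad.
Only numpy, scipy, OpenCV 4.12 (cv2) and the standard library are available. Lean on these libraries where they do the work, as an engineer would, in place of code of your own. Each camera call takes 0.05 s, during which the arm holds its last target. There are 200 camera calls.

## Task

Slide the cover plate that waits on the two feed rails across on to the two plates lying in the stacking corner, then push the whole pile square, so that all three plates lie flush against both fences, exactly one over the other, with the fed plate on top. Leave the shorter plate and everything else on the bench where it is.

Things in the scene. Friction and masses are not known exactly. Their poses are not given: they have to be found in the camera images.
- stack_jig: Aluminium stacking jig fixed to the bench, turned up to 0.25 rad. Origin on the bench top, straight under the centre of a plate lying flush in the corner; z up. Base 8 mm thick, x -95 to +78, y -195 to +63 mm. A fence at its +x end and one along its +y side form the corner, tops at z = 48 mm; the -x and -y sides of the corner are open. Feed rails stand on the -y side.
- end_fence (a point): Middle of the end fence's upright inner face, at jig x = +60, y = 0, z = 28 mm. The fence runs along the jig's y from -65 to +65 mm; axes as the jig's. The plates' 84 mm sides end up against it.
- side_fence (a point): Middle of the side fence's upright inner face, at jig x = 0, y = +42, z = 28 mm. The fence runs along the jig's x from -72 to +74 mm; axes as the jig's. The plates' 120 mm sides end up against it.
- feed_slot (a point): Middle of the slot between the two feed rails, level with their tops: jig x = -10, y = -132, z = 30 mm; axes as the jig's. The rails run along jig y (-190 to -75 mm), each 22 mm wide; the slot is 70 mm wide, open above and at both ends, its floor is the base (z = 8 mm). A plate slid in +y leaves the rails and comes down 2 mm on to the pile (top z = 28 mm).
- plate_low: Flat rectangular dark plastic cover plate, 120 (own x) x 84 (own y) x 10 mm (z), about 0.15 kg, a small screw mark near each corner; origin at the centre of its underside. Lowest in the corner, loose on the jig's base (origin 8 mm up), its centre 8 to 16 mm short of flush along jig x and y, a little askew; slides under a few newtons; long side roughly along the jig's x.
- plate_mid: Flat rectangular dark plastic cover plate, 120 (own x) x 84 (own y) x 10 mm (z), about 0.15 kg, a small screw mark near each corner; origin at the centre of its underside. Lies loose on plate_low (origin 18 mm up), askew in another way, its centre 8 to 16 mm short of flush along jig x and y.
- plate_feed: Flat rectangular dark plastic cover plate, 120 (own x) x 84 (own y) x 10 mm (z), about 0.15 kg, a small screw mark near each corner; origin at the centre of its underside. Lies loose across the two feed rails (origin 30 mm up), a little askew, its long side roughly along the jig's x. It ends on top of the pile (origin 28 mm up).
- short_plate: A shorter plate of the same kind, 90 x 60 x 10 mm, loose on the bench right of the jig; origin at the centre of its underside. Does not belong to the pile; leave it.
- tape_white: Roll of white masking tape lying flat, 72 mm across, 20 mm high, beside the side fence; origin at the centre of its underside. Leave it.
- allen: Hex key, 31 x 83 x 6 mm, lying behind the end fence; origin at the centre of its underside. Leave it.
- nipper: Pair of nippers with blue handles, 62 x 140 x 16 mm, lying right of the jig; origin at the centre of its underside. Leave it.
- driver_yel: Screwdriver with a yellow handle, 189 mm long, 29 mm thick, lying left of the jig; origin at the centre of its underside. Leave it.
- blade_0: Curved black moulded vent blade, 48 x 120 x 20 mm, lying right of the jig; origin at the centre of its underside. Leave it.
- blade_3: Curved black moulded vent blade, 48 x 120 x 20 mm, lying far right of the jig; origin at the centre of its underside. Leave it.
Not all that is in view belongs to the job. What is shaped like the plate_feed but white is not meant.

How it is judged (in metres and radians):
At the end, for the whole second after the job is handed in: All three plates lie flat in the corner in the order low, mid, feed, each at rest, its centre within 3 mm of the flush position along the jig's x and y, its height within 3 mm, and turned less than 0.04 rad from the fences (x of plate_low in the frame of stack_jig between -0.003 and 0.003 m and y of plate_low in the frame of stack_jig between -0.003 and 0.003 m and z of plate_low in the frame of stack_jig between 0.005 and 0.011 m and angle between the x axis of each of plate_low, plate_mid, plate_feed and the x axis of stack_jig, either way round below 0.04 rad and linear speed of each of plate_low, plate_mid, plate_feed below 0.01 m/s and x of plate_mid in the frame of stack_jig between -0.003 and 0.003 m and y of plate_mid in the frame of stack_jig between -0.003 and 0.003 m and z of plate_mid in the frame of stack_jig between 0.015 and 0.021 m and x of plate_feed in the frame of stack_jig between -0.003 and 0.003 m and y of plate_feed in the frame of stack_jig between -0.003 and 0.003 m and z of plate_feed in the frame of stack_jig between 0.025 and 0.031 m); the robot touches nothing.
It fails at once if the shorter plate, the tape roll, the hex key, the nippers, the screwdriver or a vent blade is shifted by more than 20 mm (distance of any of short_plate, tape_white, allen, nipper, driver_yel, blade_0, blade_3 from where it was at the start of the episode above 0.02 m).
It also fails if it takes over 67 s, if anything falls off the work surface, if the arm or the gripper's body presses on something with over 40 N, if the wrist force passes 120 N, or if a joint passes its speed limit or range.

## Working session

There is one attempt and no reset: what is moved stays moved. The work goes in short steps, Python scripts to look and compute and a tool call to move; the robot and the scene stay as the last step left them, time stands still between calls to the robot, and variables do not carry over. Pictures are saved under pics/ and viewed, at most 10 in all, crops included, and the job is handed in when it is done.

Besides the shell and the picture viewer there is one more tool, called as a command line: name --argument value ..., lists and objects as JSON in quotes. send_rows: Moves the arm, as the interface text tells. Its arguments: {"type":"object","properties":{"rows":{"type":"array"}},"required":["rows"]}

```bash
mkdir -p pics; ls; python3 - <<'E'
from bench import ctrl
import cv2,numpy as np
print(ctrl.tcp_to_tips)
for c in ["top","side"]:
    im,d=ctrl.grab_frame(c); cv2.imwrite(f"pics/{c}0.png",im); np.save(f"pics/{c}0.npy",d)
    i=ctrl.camera_info(c); print(c,i)
    for n in ["stack_jig","plate_feed","plate_mid","short_plate","end_fence","side_fence","feed_slot"]:
        print(c,n,[(np.round(r["position"]).tolist(),round(r["score"],2)) for r in ctrl.spot_in(c,n)[:3]])
print(ctrl.get_state())
E
```

```text
pics
17.0
top {'fx': 398.4239471422885, 'fy': 398.4239471422885, 'cx': 277.44251588725564, 'cy': 207.30816576066474, 'extrinsics': array([[-2.84111335e-02,  9.96364255e-01, -8.03186063e-02,
         4.68493517e+02],
       [-9.99592203e-01, -2.85498282e-02, -5.78704606e-04,
         1.45295846e+02],
       [-2.86968299e-03,  8.02694109e-02,  9.96769074e-01,
         1.40674035e+03],
       [ 0.00000000e+00,  0.00000000e+00,  0.00000000e+00,
         1.00000000e+00]])}
top stack_jig [([572.0, 250.0, 9.0], 0.72)]
top plate_feed [([572.0, 174.0, 37.0], 0.73), ([353.0, 332.0, 6.0], 0.7), ([784.0, 228.0, 14.0], 0.66)]
top plate_mid [([563.0, 301.0, 28.0], 0.7)]
top short_plate [([595.0, -152.0, 6.0], 0.82), ([573.0, 241.0, 12.0], 0.59), ([528.0, -52.0, 7.0], 0.53)]
top end_fence [([574.0, 246.0, 4.0], 0.84)]
top side_fence [([577.0, 244.0, 9.0], 0.56)]
top feed_slot [([572.0, 244.0, 8.0], 0.74), ([532.0, -55.0, 10.0], 0.62)]
side {'fx': 454.5933505343055, 'fy': 454.5933505343055, 'cx': 280.36184849853385, 'cy': 212.84986813952324, 'extrinsics': array([[-9.83429453e-01,  9.28464379e-02, -1
[... 737 characters left out ...]
]
{'time': 0.8, 'joint_positions': array([ 1.04969692e+00,  3.80625087e-01,  1.29740221e+00, -5.28910823e-07,
        1.46361342e+00, -2.15252050e-01]), 'joint_velocities': array([-0.00036779, -0.00135011,  0.00182844,  0.00017032, -0.00049785,
        0.00074146]), 'effort': array([ 2.18567380e-03, -4.37758827e+01, -2.24727488e+01,  7.15376856e-02,
        3.12347745e-02,  2.38710948e-05]), 'position': array([165.5735011 , 524.46646912, 255.73417502]), 'tool_rot': array([-4.78550945e-01, -3.10491349e+00,  7.07392528e-05]), 'ft_force': array([-0.2254834 , -0.94527886, -0.11135816]), 'moment': array([-0.02221868,  0.03285092, -0.04309484]), 'grasp_force': 0.0, 'finger_gap': 88.05878355615937}
```

```bash
python3 - <<'E'
import cv2
im=cv2.imread("pics/top0.png"); cv2.imwrite("pics/a.png",im)
c=im[120:250,190:320]; cv2.imwrite("pics/b.png",cv2.resize(c,None,fx=4.5,fy=4.5,interpolation=cv2.INTER_CUBIC))
E
```

```text
(no output)
```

View pics/a.png

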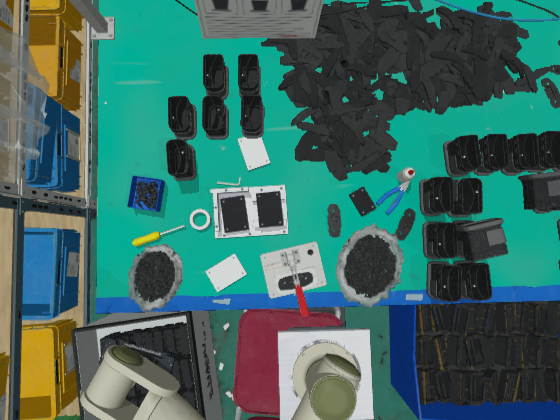

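View pics/b.png

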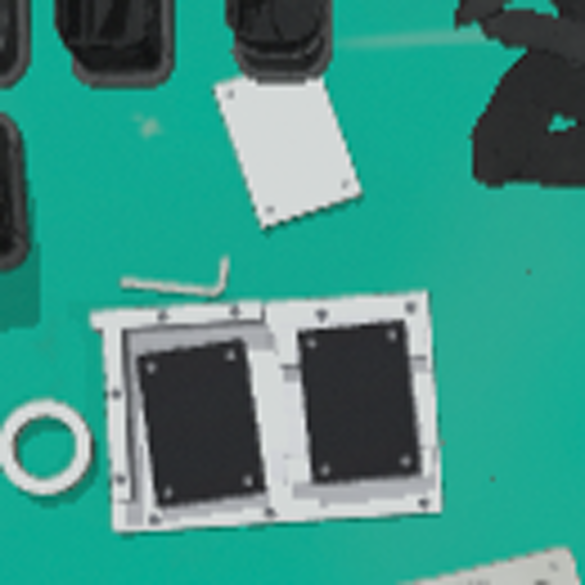

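Taken for the fed plate could be: the dark plate on the rails at (270,209), the dark plate on the pile (234,214), the white look-alikes (225,272) and (254,152), and the short dark plate (361,201). I choose the dark one on the rails, at the right in the crop. The end fence is at the top and the side fence at the left, next to the tape. Next, the jig pose.

```bash
cat > h.py <<'E'
import numpy as np
from bench import ctrl
def back(cam,uv,z,info=None):
    i=info or ctrl.camera_info(cam); E=i["extrinsics"]; out=[]
    for u,v in uv:
        x=(u-i["cx"])/i["fx"]; y=(v-i["cy"])/i["fy"]
        if cam=="wrist":
            r=np.hypot(x,y); s=np.sin(r)/max(r,1e-9); d=np.array([x*s,-y*s,-np.cos(r)])
        else: d=np.array([x,-y,-1.])
        d=E[:3,:3]@d; o=E[:3,3]; out.append((o+d*(z-o[2])/d[2])[:2])
    return np.array(out)
def fit(local,world): # 2D rigid
    a=np.array(local,float);b=np.array(world,float);ca,cb=a.mean(0),b.mean(0);p=a-ca;q=b-cb
    th=np.arctan2((p[:,0]*q[:,1]-p[:,1]*q[:,0]).sum(),(p*q).sum())
    R=np.array([[np.cos(th),-np.sin(th)],[np.sin(th),np.cos(th)]]); t=cb-R@ca
    return th,t,np.abs(b-(a@R.T+t)).max()
def toj(th,t,w):
    R=np.array([[np.cos(th),-np.sin(th)],[np.sin(th),np.cos(th)]]); return (np.array(w)-t)@R
E
python3 - <<'E'
from h import *
cr=lambda L:(np.array(L)+.5)/4.5-.5+np.array([190,120])
j=back("top",cr([(428,292),(440,512),(115,532)]),8)
th,t,r=fit([(78,-195),(-95,-195),(-95,63)],j); print("jig",th,t,r)
Q=[(60,42),(60,-42),(-60,-42),(-60,42)]
for n,L,z in [("feed",[(297,330),(403,320),(420,470),(313,483)],40),("mid",[(138,353),(243,340),(266,490),(160,506)],28)]:
    w=back("top",cr(L),z); a,c,r=fit(Q,w); print(n,a-th,c,toj(th,t,c),r, toj(th,t,w).round(1).tolist())
R=np.array([[np.cos(th),-np.sin(th)],[np.sin(th),np.cos(th)]])
for p in [(-10,-150),(-10,-210),(0,-10),(-90,0)]: print(p,R@p+t)
E
```

```text
jig 0.03411997900640765 [576.99833047 309.91027421] 2.474457589354188
feed 0.046555041772722766 [574.94614286 174.50421175] [  -6.67014881 -135.25724505] 2.2483880845560407 [[50.4, -91.7], [53.0, -173.3], [-62.7, -179.0], [-67.4, -97.0]]
mid 0.08694851949057382 [562.72062048 295.79614336] [-14.75088035 -13.61885536] 2.0042678950253503 [[41.7, 32.7], [46.7, -48.9], [-70.1, -60.1], [-77.3, 21.9]]
(-10, -150) [572.12115464 159.65644512]
(-10, -210) [574.16795619  99.69136692]
(0, -10) [577.33946407 299.91609451]
(-90, 0) [487.05071318 306.84007189]
```

send_rows --rows '[[[0.0285,-0.0293,0,0,0,-5.04,197],[0.0285,-0.0293,0,0,0,-5.04,197],[0.0285,-0.0293,0,0,0,-5.04,197],[0.0285,-0.0293,0,0,0,-5.04,197],[0.0285,-0.0293,0,0,0,-5.04,197],[0.0285,-0.0293,0,0,0,-5.04,197],[0.0285,-0.0293,0,0,0,-5.04,197],[0.0285,-0.0293,0,0,0,-5.04,197],[0.0285,-0.0293,0,0,0,-5.04,197],[0.0285,-0.0293,0,0,0,-5.04,197],[0.0285,-0.0293,0,0,0,-5.04,197],[0.0285,-0.0293,0,0,0,-5.04,197],[0.0285,-0.0293,0,0,0,-5.04,197],[0.0285,-0.0293,0,0,0,-5.04,197],[0,0,0,0,0,0,197],[0,0,0,0,0,0,197]]]'

```text
time: 2.4
position: [564.6, 114.0, 255.3]
tool_rot: [-2.184, -2.257, 0.001]
ft_force: [-0.0, 0.6, -0.2]
finger_gap: 20.4
grasp_force: 0.0
```

```bash
python3 - <<'E'
from h import *
import cv2
from scipy.spatial.transform import Rotation as R
s=ctrl.get_state(); print(s["time"],s["position"],R.from_rotvec(s["tool_rot"]).as_matrix().round(3).tolist(),s["finger_gap"],s["joint_positions"].round(2))
i=ctrl.camera_info("wrist"); im,d=ctrl.grab_frame("wrist"); cv2.imwrite("pics/w1.png",im); np.save("pics/w1.npy",i,allow_pickle=True); print(i)
E
```

```text
2.4 [564.58159404 113.96091184 255.3287465 ] [[-0.033, 0.999, -0.001], [0.999, 0.033, 0.0], [0.0, -0.001, -1.0]] 20.39402667252434 [-0.01  0.43  1.22  0.    1.49 -0.04]
{'fx': 325.19226210127806, 'fy': 325.19226210127806, 'cx': 283.76457922480733, 'cy': 207.83186489375296, 'extrinsics': array([[ 9.99446649e-01, -3.19333948e-02, -9.30887194e-03,
         5.63024855e+02],
       [ 3.32259003e-02,  9.45319660e-01,  3.24448424e-01,
         1.98255825e+02],
       [-1.56087997e-03, -3.24578186e-01,  9.45857582e-01,
         3.85039867e+02],
       [ 0.00000000e+00,  0.00000000e+00,  0.00000000e+00,
         1.00000000e+00]])}
```

View pics/w1.png

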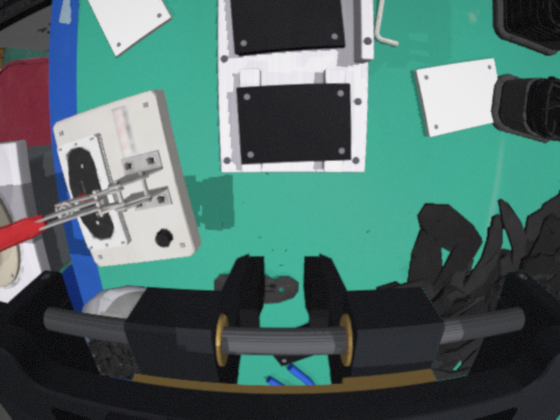

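```bash
python3 - <<'E'
from h import *
i=np.load("pics/w1.npy",allow_pickle=True).item()
b=back("wrist",[(219.5,170.5),(366.5,171.5)],8,i); th,t,r=fit([(-95,-195),(78,-195)],b); print("jig",th,t,r)
Q=[(-60,42),(60,42),(60,-42),(-60,-42)]
w=back("wrist",[(236.5,87.5),(350,83),(352.5,160.5),(239.5,164)],40,i); a,c,r=fit(Q,w); print("feed",a-th,toj(th,t,c),r,toj(th,t,w).round(1).tolist())
print("railslot",toj(th,t,back("wrist",[(262,75),(324,72)],30,i)))
R=np.array([[np.cos(th),-np.sin(th)],[np.sin(th),np.cos(th)]])
for p in [(-10,-212),(-10,-75),(-10,-51)]: print(p,R@p+t)
E
```

```text
jig 0.02884594897724558 [579.55053843 311.37219005] 2.1188547845890753
feed 0.045726783327920996 [  -8.43481276 -136.83984019] 1.6174109377877812 [[-69.8, -98.3], [49.1, -92.1], [54.9, -176.0], [-68.1, -180.9]]
railslot [[-43.67012446 -84.767534  ]
 [ 22.54894333 -80.65848495]]
(-10, -212) [575.66919172  99.17196586]
(-10, -75) [571.71784474 236.11497173]
(-10, -51) [571.02563797 260.10498736]
```

send_rows --rows '[[[0.0104,-0.0155,-0.04,0,0,0,197],[0,0,-0.04,0,0,0,197],[0,0,-0.04,0,0,0,197],[0,0,-0.04,0,0,0,197],[0,0,-0.035,0,0,0,197],[0,0,-0.031,0,0,0,197],[0,0,0,0,0,0,197],[0,0,0,0,0,0,197],[-0.0002,0.008,0,0,0,0,197],[-0.0002,0.008,0,0,0,0,197],[-0.0002,0.008,0,0,0,0,197],[-0.0003,0.008,0,0,0,0,197],[-0.0002,0.008,0,0,0,0,197]]]'

```text
time: 3.75
position: [574.0, 139.5, 30.2]
tool_rot: [2.183, 2.258, 0.001]
ft_force: [-0.2, -1.8, 1.5]
finger_gap: 20.0
grasp_force: 0.9
```

```bash
python3 - <<'E'
from h import *
import cv2
s=ctrl.get_state(); print(s["time"],s["position"],s["ft_force"])
i=ctrl.camera_info("wrist"); im,d=ctrl.grab_frame("wrist"); cv2.imwrite("pics/w2.png",im); np.save("pics/w2.npy",i,allow_pickle=True)
E
```

```text
3.75 [574.04303186 139.47206634  30.19130157] [-0.15782191 -1.80692138  1.51357   ]
```

View pics/w2.png

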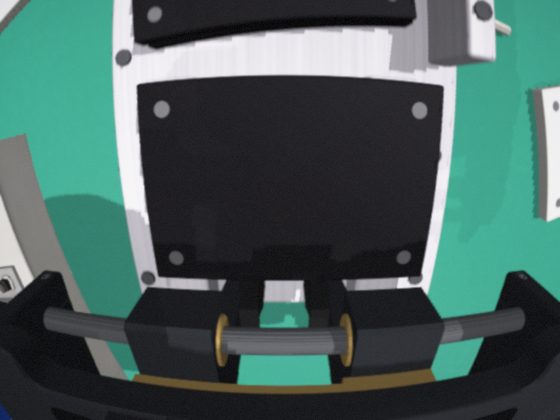

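```bash
python3 - <<'E'
from h import *
i=np.load("pics/w2.npy",allow_pickle=True).item()
th,t=.031,np.array([578.5,310.5])
print(toj(th,t,back("wrist",[(137,86),(443,86),(425,277),(159,274)],40,i)))
print(toj(th,t,back("wrist",[(429,58),(495,62)],48,i)))
print(toj(th,t,back("wrist",[(134,38),(415,21)],28,i)))
print(toj(th,t,[(574,139.5)]))
E
```

```text
[[ -65.53367016  -78.12654294]
 [  53.162317    -77.15909636]
 [  56.1977983  -161.06032774]
 [ -64.87094842 -159.23875816]]
[[ 42.92714711 -68.05771477]
 [ 72.9643664  -64.78230823]]
[[-72.46291413 -55.86317893]
 [ 45.70636771 -49.13670252]]
[[  -9.79798892 -170.77836342]]
```

The fingers are in the slot with the fed plate squared against them. Its end at jig x≈55 clears the end fence at 60, so I keep pushing.

send_rows --rows '[[[-0.0002,0.007,0,0,0,0,197],[-0.0002,0.007,0,0,0,0,197],[-0.0002,0.007,0,0,0,0,197],[-0.0002,0.007,0,0,0,0,197],[-0.0002,0.007,0,0,0,0,197],[-0.0002,0.007,0,0,0,0,197],[-0.0002,0.007,0,0,0,0,197],[-0.0002,0.007,0,0,0,0,197],[-0.0002,0.007,0,0,0,0,197],[-0.0002,0.007,0,0,0,0,197],[-0.0002,0.007,0,0,0,0,197]]]'

```text
time: 4.9
position: [571.4, 216.5, 29.5]
tool_rot: [-2.184, -2.258, 0.0]
ft_force: [-1.0, -0.3, -0.2]
finger_gap: 19.9
grasp_force: 0.3
```

send_rows --rows '[[[-0.0002,0.005,0,0,0,0,197],[-0.0002,0.005,0,0,0,0,197],[-0.0002,0.005,0,0,0,0,197],[-0.0002,0.004,0,0,0,0,197],[-0.0002,0.004,0,0,0,0,197],[-0.0002,0.004,0,0,0,0,197]]]'

```text
time: 5.5
position: [570.5, 243.0, 29.7]
tool_rot: [-2.184, -2.258, 0.0]
ft_force: [-0.2, 0.1, -1.0]
finger_gap: 19.9
grasp_force: 0.3
```

```bash
python3 - <<'E'
from h import *
import cv2
i=ctrl.camera_info("wrist"); im,d=ctrl.grab_frame("wrist"); cv2.imwrite("pics/w3.png",im); np.save("pics/w3.npy",i,allow_pickle=True)
E
```

```text
(no output)
```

View pics/w3.png

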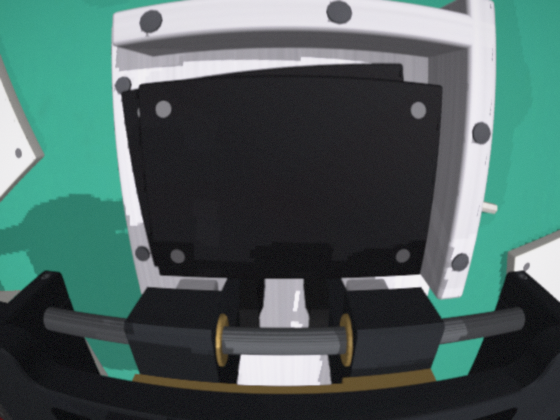

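The fed plate lies over the pile, side fence at v≈40 and end fence at u≈450, with about 15 mm left in y.

send_rows --rows '[[[-0.0001,0.003,0,0,0,0,197],[-0.0001,0.003,0,0,0,0,197],[-0.0001,0.003,0,0,0,0,197],[-0.0001,0.002,0,0,0,0,197],[0,0.001,0,0,0,0,197],[0,0,0,0,0,0,197]]]'

```text
time: 6.15
position: [569.1, 253.2, 29.6]
tool_rot: [2.183, 2.259, -0.008]
ft_force: [-3.9, -12.1, 3.4]
finger_gap: 19.6
grasp_force: 5.4
```

send_rows --rows '[[[0,0.001,0,0,0,0,197],[0,0.001,0,0,0,0,197],[0,0,0,0,0,0,197]]]'

```text
time: 6.45
position: [568.5, 254.5, 29.5]
tool_rot: [-2.183, -2.259, 0.011]
ft_force: [-7.0, -15.0, 5.4]
finger_gap: 20.2
grasp_force: 7.4
```

send_rows --rows '[[[0.0005,0.001,0,0,0,0,197],[0,0.001,0,0,0,0,197],[0,0,0,0,0,0,197]]]'

```text
time: 6.75
position: [568.3, 255.5, 29.4]
tool_rot: [-2.182, -2.259, 0.016]
ft_force: [-9.3, -21.4, 8.3]
finger_gap: 19.9
grasp_force: 10.2
```

send_rows --rows '[[[0,0.001,0,0,0,0,197],[0,0.001,0,0,0,0,197],[0,0,0,0,0,0,197]]]'

```text
time: 7.05
position: [568.2, 257.3, 29.4]
tool_rot: [-2.183, -2.259, 0.017]
ft_force: [-10.2, -22.3, 9.0]
finger_gap: 20.1
grasp_force: 10.7
```

```bash
python3 - <<'E'
from h import *
import cv2
i=ctrl.camera_info("wrist"); im,d=ctrl.grab_frame("wrist"); cv2.imwrite("pics/w4.png",im); np.save("pics/w4.npy",i,allow_pickle=True)
E
```

```text
(no output)
```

View pics/w4.png

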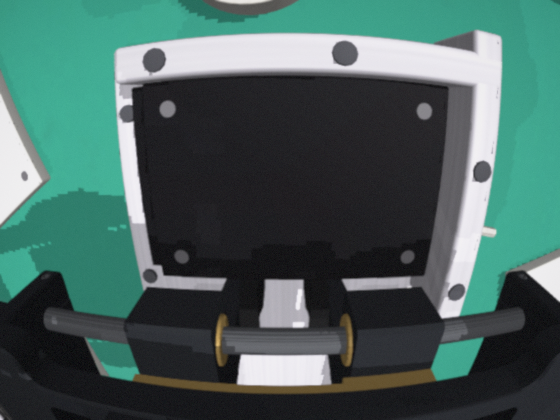

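The fed plate now lies along the side fence (its top edge hidden at v≈78), and the gap to the end fence at u≈447 remains. Back off, turn, and push along x.

send_rows --rows '[[[0,-0.01,0,0,0,0,197],[0,-0.01,0,0,0,0,197],[0,0,0.03,0,0,0,197],[0,0,0.03,0,0,0,197],[-0.009,0.007,0,0,0,-7.5,168],[-0.009,0.007,0,0,0,-7.5,168],[-0.009,0.007,0,0,0,-7.5,168],[-0.009,0.007,0,0,0,-7.5,168],[-0.009,0.007,0,0,0,-7.5,168],[-0.009,0.007,0,0,0,-7.5,168],[-0.009,0.007,0,0,0,-7.5,168],[-0.009,0.007,0,0,0,-7.5,168],[-0.009,0.007,0,0,0,-7.5,168],[-0.009,0.007,0,0,0,-7.5,168],[0,0,0,0,0,-7.5,168],[0,0,0,0,0,-7.5,168],[0,0,0,0,0,0,168]]]'

```text
time: 8.8
position: [480.7, 310.9, 89.8]
tool_rot: [-3.141, -0.051, -0.001]
ft_force: [-0.1, 0.4, 0.7]
finger_gap: 29.9
grasp_force: 0.0
```

```bash
python3 - <<'E'
from h import *
import cv2
from scipy.spatial.transform import Rotation as R
s=ctrl.get_state(); print(s["time"],s["position"],R.from_rotvec(s["tool_rot"]).as_matrix().round(3).tolist(),toj(.031,np.array([578.5,310.5]),s["position"][:2]))
i=ctrl.camera_info("wrist"); im,d=ctrl.grab_frame("wrist"); cv2.imwrite("pics/w5.png",im); np.save("pics/w5.npy",i,allow_pickle=True)
E
```

```text
8.8 [480.69943766 310.89941835  89.84808413] [[0.999, 0.032, 0.0], [0.032, -0.999, 0.001], [0.0, -0.001, -1.0]] [-97.74119295   3.4305583 ]
```

View pics/w5.png

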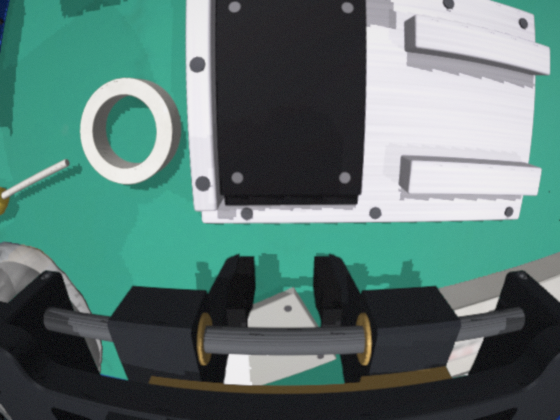

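The pile is square in y. The lower plates stick out about 10 mm in -x (v≈205 against 193 for the top plate), and the fingers are clear of them. Descend and push +x.

send_rows --rows '[[[0,-0.003,-0.031,0,0,0,168],[0,0,-0.03,0,0,0,168],[0,0,0,0,0,0,168],[0.004,0.0001,0,0,0,0,168],[0.004,0.0001,0,0,0,0,168],[0.004,0.0001,0,0,0,0,168],[0.004,0.0001,0,0,0,0,168],[0.003,0.0001,0,0,0,0,168],[0.003,0.0001,0,0,0,0,168],[0,0,0,0,0,0,168]]]'

```text
time: 9.85
position: [502.0, 308.4, 29.0]
tool_rot: [3.141, 0.053, -0.003]
ft_force: [-3.8, 0.4, 4.1]
finger_gap: 30.2
grasp_force: 2.3
```

send_rows --rows '[[[0.002,0.0001,0,0,0,0,168],[0.001,0,0,0,0,0,168],[0.001,0,0,0,0,0,168],[0,0,0,0,0,0,168]]]'

```text
time: 10.25
position: [505.6, 308.4, 29.0]
tool_rot: [3.141, 0.054, -0.004]
ft_force: [-5.8, -0.1, 4.9]
finger_gap: 30.2
grasp_force: 3.3
```

send_rows --rows '[[[0.001,0,0,0,0,0,168],[0.001,0,0,0,0,0,168],[0,0,0,0,0,0,168]]]'

```text
time: 10.55
position: [505.9, 308.5, 28.9]
tool_rot: [3.14, 0.054, -0.01]
ft_force: [-13.3, -0.3, 9.4]
finger_gap: 29.9
grasp_force: 6.9
```

send_rows --rows '[[[0.001,0,0,0,0,0,168],[0.001,0,0,0,0,0,168],[0,0,0,0,0,0,168]]]'

```text
time: 10.85
position: [506.2, 308.5, 28.9]
tool_rot: [3.139, 0.055, -0.016]
ft_force: [-21.3, 0.3, 14.0]
finger_gap: 30.2
grasp_force: 10.4
```

send_rows --rows '[[[0.001,0,0,0,0,0,168],[0,0,0,0,0,0,168]]]'

```text
time: 11.05
position: [506.3, 308.5, 28.9]
tool_rot: [3.139, 0.056, -0.019]
ft_force: [-25.2, 0.1, 16.1]
finger_gap: 30.0
grasp_force: 12.5
```

send_rows --rows '[[[-0.013,0,0,0,0,0,168],[-0.014,0,0,0,0,0,168],[0,0,0.03,0,0,0,168],[0,0,0.032,0,0,0,168],[0.0088,-0.0064,0,0,0,7.5,197],[0.0088,-0.0064,0,0,0,7.5,197],[0.0088,-0.0064,0,0,0,7.5,197],[0.0088,-0.0064,0,0,0,7.5,197],[0.0088,-0.0064,0,0,0,7.5,197],[0.0088,-0.0064,0,0,0,7.5,197],[0.0088,-0.0064,0,0,0,7.5,197],[0.0088,-0.0064,0,0,0,7.5,197],[0.0088,-0.0064,0,0,0,7.5,197],[0.0088,-0.0064,0,0,0,7.5,197],[0,0,0,0,0,7.5,197],[0,0,0,0,0,7.5,197],[0,0,0,0,0,0,197]]]'

```text
time: 12.75
position: [572.9, 244.3, 90.9]
tool_rot: [2.182, 2.26, 0.001]
ft_force: [-0.4, 0.3, 0.6]
finger_gap: 20.0
grasp_force: 0.0
```

```bash
python3 - <<'E'
from h import *
import cv2
s=ctrl.get_state(); print(s["time"],s["position"],s["tool_rot"],toj(.031,np.array([578.5,310.5]),s["position"][:2]))
i=ctrl.camera_info("wrist"); im,d=ctrl.grab_frame("wrist"); cv2.imwrite("pics/w6.png",im); np.save("pics/w6.npy",i,allow_pickle=True)
E
```

```text
12.75 [572.90645228 244.327578    90.90327341] [2.18211244e+00 2.25961534e+00 5.46701962e-04] [ -7.64187677 -65.96725649]
```

View pics/w6.png

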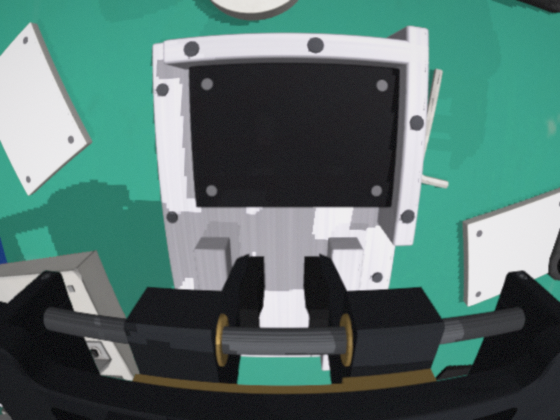

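The pile looks flush on both fences, with one outline from u=190 to 398. A last light push along y.

send_rows --rows '[[[0,0,-0.031,0,0,0,197],[0,0,-0.031,0,0,0,197],[0,0,0,0,0,0,197],[0,0.004,0,0,0,0,197],[0,0.003,0,0,0,0,197],[0,0.003,0,0,0,0,197],[0,0.002,0,0,0,0,197],[0,0,0,0,0,0,197]]]'

```text
time: 13.6
position: [572.5, 256.6, 29.0]
tool_rot: [2.184, 2.258, 0.0]
ft_force: [-0.2, 0.1, 0.6]
finger_gap: 19.9
grasp_force: 0.2
```

send_rows --rows '[[[0,0.001,0,0,0,0,197],[0,0.001,0,0,0,0,197],[0,0,0,0,0,0,197]]]'

```text
time: 13.9
position: [572.5, 257.4, 28.9]
tool_rot: [2.183, 2.258, -0.003]
ft_force: [-1.4, -7.4, 2.8]
finger_gap: 20.1
grasp_force: 3.7
```

send_rows --rows '[[[0,0.001,0,0,0,0,197],[0,0.001,0,0,0,0,197],[0,0,0,0,0,0,197]]]'

```text
time: 14.2
position: [572.6, 257.6, 28.9]
tool_rot: [2.182, 2.257, -0.007]
ft_force: [-1.8, -18.0, 5.3]
finger_gap: 20.3
grasp_force: 8.5
```

send_rows --rows '[[[0,0.001,0,0,0,0,197],[0,0,0,0,0,0,197]]]'

```text
time: 14.4
position: [572.6, 257.7, 28.9]
tool_rot: [2.182, 2.256, -0.01]
ft_force: [-1.6, -21.7, 4.9]
finger_gap: 20.0
grasp_force: 11.1
```

send_rows --rows '[[[0,-0.012,0,0,0,0,197],[0,0,0.03,0,0,0,197],[0,0,0.04,0,0,0,197],[-0.01,0.007,0,0,0,-7.5,168],[-0.01,0.007,0,0,0,-7.5,168],[-0.01,0.007,0,0,0,-7.5,168],[-0.01,0.007,0,0,0,-7.5,168],[-0.01,0.007,0,0,0,-7.5,168],[-0.01,0.007,0,0,0,-7.5,168],[-0.01,0.007,0,0,0,-7.5,168],[-0.01,0.007,0,0,0,-7.5,168],[-0.01,0.007,0,0,0,-7.5,168],[-0.01,0.007,0,0,0,-7.5,168],[-0.02,-0.02,0,0,0,-7.5,168],[-0.02,-0.02,0,0,0,-7.5,168],[0,0,0,0,0,0,168]]]'

```text
time: 16.0
position: [430.3, 278.2, 98.7]
tool_rot: [3.141, 0.047, -0.004]
ft_force: [0.4, -0.7, 0.3]
finger_gap: 30.1
grasp_force: 0.0
```

```bash
python3 - <<'E'
from h import *
import cv2
s=ctrl.get_state(); print(s["time"],s["position"])
i=ctrl.camera_info("wrist"); im,d=ctrl.grab_frame("wrist"); np.save("pics/w7.npy",i,allow_pickle=True)
cv2.imwrite("pics/w7.png",cv2.resize(im[0:280,120:400],None,fx=2.1,fy=2.1))
E
```

```text
16.0 [430.33221782 278.18668657  98.73085429]
```

View pics/w7.png

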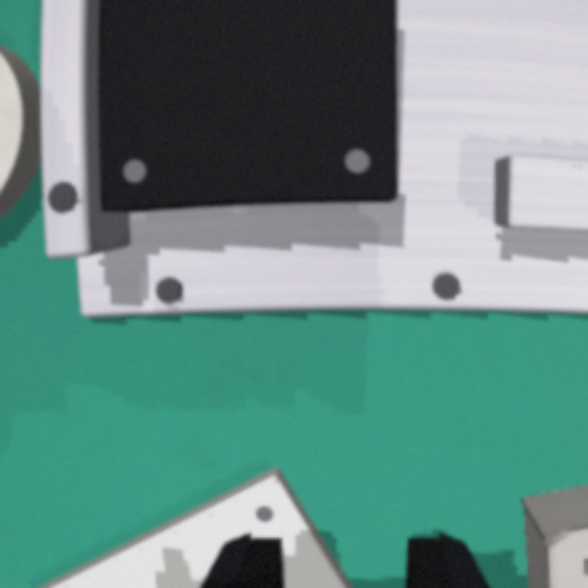

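```bash
python3 - <<'E'
from h import *
i=np.load("pics/w7.npy",allow_pickle=True).item()
c=lambda L:np.array(L)/2.1+[120,0]
b=back("wrist",c([(82,316),(335,313),(587,309)]),8,i); p=back("wrist",c([(103,211),(250,205),(396,199)]),38,i); f=back("wrist",c([(86,160),(83,20)]),48,i); e=back("wrist",c([(399,180),(396,20)]),38,i)
an=lambda q:np.arctan2(*(q[-1]-q[0])[::-1])
print(b.round(1).tolist(),p.round(1).tolist(),f.round(1).tolist(),e.round(1).tolist()); print(an(b),an(p),an(f),an(e))
for th in(.03,.034,.038):
  t=b[0]-np.array([[np.cos(th),-np.sin(th)],[np.sin(th),np.cos(th)]])@[-95,63]; print(toj(th,t,p),toj(th,t,e))
E
```

```text
[[481.1, 368.4], [482.6, 282.0], [488.3, 197.1]] [[516.6, 348.8], [517.3, 306.0], [519.9, 266.0]] [[531.0, 350.2], [571.3, 352.4]] [[525.2, 265.4], [571.2, 267.6]]
-1.528635163909939 -1.5312964555741175 0.05584935327650248 0.04820710093790652
[[-60.13066625  42.30772295]
 [-60.73805407  -0.46344919]
 [-59.34377334 -40.52174076]] [[-54.02123299 -41.30662923]
 [ -8.0078247  -40.46876587]]
[[-60.2137141   42.16841152]
 [-60.99218128  -0.5999889 ]
 [-59.75814445 -40.66353712]] [[-54.43878622 -41.46970941]
 [ -8.4223946  -40.8159059 ]]
[[-60.29731852  42.0294334 ]
 [-61.24685262  -0.73551102]
 [-60.17307943 -40.80367486]] [[-54.85698844 -41.63111807]
 [ -8.83834973 -41.16138487]]
```

The top plate's corner is within 1 mm of flush and its edge parallel to the base edge within 0.003 rad. No lower plate sticks out, and the robot is clear.

```bash
python3 -c "
from bench import ctrl
print(ctrl.sign_off())"
```

```text
the job is handed in; nothing more can be done
None
```

I slid the fed plate onto the pile and pushed all three plates square against both fences. The last look put the top plate within about 1 mm of flush with no lower plate sticking out, and I handed the job in at about 16 s; no verdict came back.

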